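# Switch the range of a bench trainer with its power off

## Task

Change the range of the electronics trainer, which may only be switched while its power is off: pull the red power knob out until it rests in its outer detent, slide the orange range slider all the way to the green end, and then push the red knob fully back in. Leave the black knob in, do not move the slider while the red knob is in, and do not shift the other things on the bench.

Things in the scene. Friction and masses are not known exactly. Their poses are not given: they have to be found in the camera images.
- trainer: white electronics trainer base, fixed, 240 mm deep (x) x 450 wide (y) x 25 high; origin at the centre of its underside, -x points out of its front towards the robot, +y to its left as the robot sees it. Three boxes stand side by side on it (146 mm pitch) in any order, square to it, fronts 110 mm ahead of its origin, tops 95 mm above the table. Behind them lies a low blue circuit board
- power_box: white box, 120 mm deep (x) x 140 wide (y) x 70 high, with a blue front carrying the red knob; fixed; origin at the centre of its underside, 25 mm above the table, axes as the trainer's
- lamp_box: box of the same size, with a blue front carrying the black knob; origin and axes likewise
- range_box: box of the same size, with a plain grey front and the orange range slider on its top; origin and axes likewise
- power_knob (a joint): how far the red power knob is out, m: 0 fully in (power on), 0.030 fully out (power off), sliding along the trainer's -x axis. A sprung detent holds it at each end: about 10 N moves it off either end; past half way (0.015) it snaps to the other end by itself, let go before that it springs back
- power_knob_head (a point): centre of the front of the red knob's head, 70 mm above the table; moves with the knob; axes as the trainer's. The head is an upright disc 64 mm in diameter, 12 mm thick (38 to 102 mm above the table), on a level stem of 14 mm diameter; between the back of the head and the box front there are 45 mm of free stem when in, 75 mm when out
- lamp_knob (a joint): how far the black knob is out, m, 0 to 0.030; same make and detent as the red one; starts in and must stay in
- lamp_knob_head (a point): centre of the front of the black knob's head; shape and height as the red one; axes as the trainer's
- range_slider (a joint): travel of the orange range slider, m: 0 at the right-hand, grey end, 0.070 at the stop at the left-hand, green end, along the trainer's +y axis (to the robot's left); starts within 0.025 of the grey end; friction about 2 N, stays where it is left; its grip is then 35 mm to the left of point range_top
- slider_grip (a point): centre of the orange slider grip, a block 30 mm (x) x 16 mm (y, along its travel) x 28 mm high, from 98 to 126 mm above the table, standing on the top of its box (top 95 mm above the table); moves with the slider; axes as the trainer's
- range_top (a point): middle of the slider's track, on the top of its box, 95 mm above the table; the track runs along the trainer's y, the patch at its left (+y) end is green, at its right end grey
- flask: white vacuum flask with a steel neck band, 68 mm in diameter, 195 mm high, standing on the table on the robot's right; bystander; origin at the centre of its underside
- mouse: black computer mouse, 105 x 62 x 33 mm, bystander; origin at the centre of its underside
- meter: grey hand-held meter lying on its back, 150 x 75 x 42 mm with a round dial, bystander; origin at the centre of its underside
- screwdriver: screwdriver with a green handle, 180 mm long, lying on the table, bystander; origin under its middle
- parts_tray: blue open parts tray with compartments, 130 x 170 x 45 mm, bystander, on the robot's left; origin at the centre of its underside

How it is judged:
By the outcome, as a careful person would: the job done as asked, in the order asked, and still so for the second after the job is handed in, with the robot touching nothing.
It also fails if it takes over 50 s, if anything falls off the work surface, if the arm or the gripper's body presses on something with over 40 N, if the wrist force passes 120 N, or if a joint passes its speed limit or range.

## Robot

A 6-joint arm with a two-finger parallel gripper is mounted at the origin on the work surface. World frame = base frame: x ahead of the robot, y to its left, z up, the work surface at z = 0. Lengths are in mm, angles in degrees, forces in N, time in s.
With the tool pointing down it reaches from about 300 to 850 mm from the base axis. Payload 4.2 kg.
Tool frame: the origin (TCP) lies on the centre line of the jaws, within the pads' length; the fingertips stand 14 mm ahead of it and the grasp point (between the pads) lies 5 mm behind it; x points along the fingers, y is the direction in which the jaws open and shut, and the axes are right-handed (so a half turn about x gives the same grasp; the last joint's range is limited). The gripper opens to 91 mm and grips with 3 to 60 N. Pads are 32 mm wide; open, the fingers measure 118 mm over their backs; the gripper's body (76 mm by 178 mm) begins 60 mm behind the grasp point.
Start: joints at [-64.4, 18.312, 89.639, -0, 72.044, -1.146], TCP at [258.773, -513.496, 227.976] pointing down, gripper open.
Joint ranges: [-177.97, 177.97], [-48.28, 115.42], [12.27, 149.76], [-77.06, 257.06], [2.81, 150.46], [-146.56, 146.56]. Speed limits (degrees/s): [147.25, 147.25, 180, 180, 180, 180].

## Interface

Orientations are given as [roll, pitch, yaw] about the fixed x, y, z axes, in that order (R = Rz(yaw) Ry(pitch) Rx(roll)).
In Python, from workcell import readout, optics, env gives the robot as it stands.
- The arm moves only by the shell command python3 -m creep 'ROWS' [OPENING] [FORCE]. ROWS is JSON, a list of rows, each an object with "translation": the shift along the world's x, y, z in cm, a list of three; "delta_rot": the turn, a rotation vector about the world's x, y, z in rad, a list of three. In form: [{"translation": [dx, dy, dz], "delta_rot": [rx, ry, rz]}, ...]. A call has 1 to 5 rows; each row shifts and turns the commanded pose from where the row before left it; what a row does not reach is not made up. A row lasts 1/12 s, in which the tool goes at most 41.7 mm and 7.16 degrees, less where a joint would pass 70% of its speed; a pose out of reach is approached as far as the arm can. A call with a gripper value outside its range is refused whole. OPENING is the gripper's target within -1 to 1 (fully open at 1, half-way at 0, shut at -1), set as the call begins (- or left out, the last holds). The fingers move at their own pace and stop on an object; FORCE is the grip in N (left out, the last holds). Time passes only in rows, so rows that do not move let the fingers close. It gives the time, the measured TCP pose, the force and the opening at its end, in the units of the state.
- readout.state(): the state, without advancing time (a new reading comes with each control period).
- optics.grab_frame(name): name is "scene" or "top" or "wrist"; returns (picture, depth): 420x560x3 uint8, red, green, blue; 420x560 float32, mm along the optical axis (not along the pixel's ray), 0 where there is no reading.
- optics.camera_params(name): a dict with "mtx" (3x3 intrinsics, pixels), "R" (3x3) and "t" (3): a world point X has camera coordinates R X + t. Camera axes: x right, y down, z forward; pixel columns grow to the right and rows downward; lengths in mm; the calibration is good to about 2 mm. A picture is of the moment at which its call begins: read the wrist's pose just before it. camera_params takes no time and is no camera call; for the wrist camera it gives the pose at the moment of the call.
- env.job_done(): hands the job in, once; it reports no verdict.
The state is a dict: "time_s": time; "qpos": joint angles; "qvel": joint speeds; "effort": joint torques, N m; "ee_pos": TCP position; "ee_rot": TCP orientation; "force": force on the tool from outside, world axes, zero at the start; "torque": the same for the moment, N m; "gripper_width": finger opening in mm.
Only numpy, scipy, OpenCV 4.12 (cv2) and the standard library are available. Lean on these libraries where they do the work, as an engineer would, in place of code of your own. Each camera call takes 0.05 s, during which the arm holds its last target.

## Working session

There is one attempt and no reset: what is moved stays moved. The work goes in short steps, Python scripts to look and compute and a shell command to move; the robot and the scene stay as the last step left them, time stands still between calls to the robot, and variables do not carry over. Pictures are saved under pics/ and viewed, and the job is handed in when it is done.

```bash
mkdir -p pics; ls; python3 - <<'E'
from workcell import readout, optics, env
import cv2,numpy as np
print(readout.state())
for n in ["scene","top"]:
    p,d=optics.grab_frame(n)
    cv2.imwrite(f"pics/{n}0.png",p[:,:,::-1])
    np.savez(f"{n}0.npz",p=p,d=d,**optics.camera_params(n))
    print(n,optics.camera_params(n))
E
```

```text
pics
{'time_s': 0.0, 'qpos': array([-6.43986302e+01,  1.83521968e+01,  8.97061052e+01, -2.82703357e-04,
        7.20436242e+01, -1.14464694e+00]), 'qvel': array([ 0.03439538, -0.03701031,  0.07629677, -0.00775716,  0.10123337,
       -0.01345725]), 'effort': array([ 6.55109852e-04, -4.12465024e+01, -2.31973028e+01,  7.26297917e-02,
        4.56526293e-02, -1.35486766e-04]), 'ee_pos': array([ 258.57545991, -513.04524153,  227.11672629]), 'ee_rot': array([-90.99355913,  89.89807343, 115.75254501]), 'force': array([ 0.09917271, -0.2996217 ,  0.05990404]), 'torque': array([-0.04054885, -0.01339033,  0.00170358]), 'gripper_width': 91.16877665111237}
scene {'mtx': array([[467.8039813 ,   0.        , 272.91282393],
       [  0.        , 467.8039813 , 208.41842422],
       [  0.        ,   0.        ,   1.        ]]), 'R': array([[-0.76834466,  0.63977166, -0.01840396],
       [ 0.46276151,  0.53543748, -0.70651149],
       [-0.44215187, -0.55136098, -0.70746223]]), 't': array([ 380.55820172, -179.06765739, 1665.91718539])}
top {'mtx': array([[494.15775275,   0.        , 282.86123396],
       [  0.        , 494.15775275, 210.8878387 ],
       [  0.        ,   0.        ,   1.        ]]), 'R': array([[-0.02840052, -0.99940512, -0.01956586],
       [-0.98957901,  0.0308747 , -0.14064186],
       [ 0.14116228,  0.01536767, -0.98986719]]), 't': array([  42.38060157,  530.64700445, 1365.75004572])}
```

View pics/scene0.png

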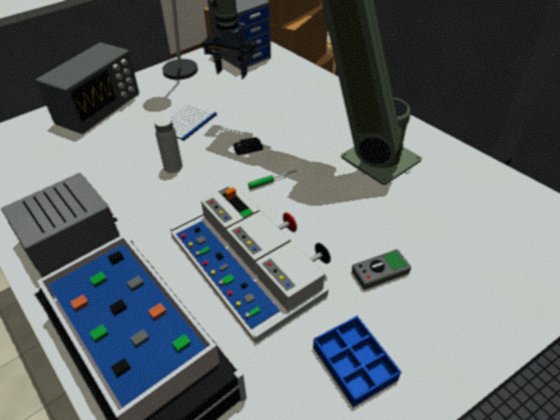

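View pics/top0.png

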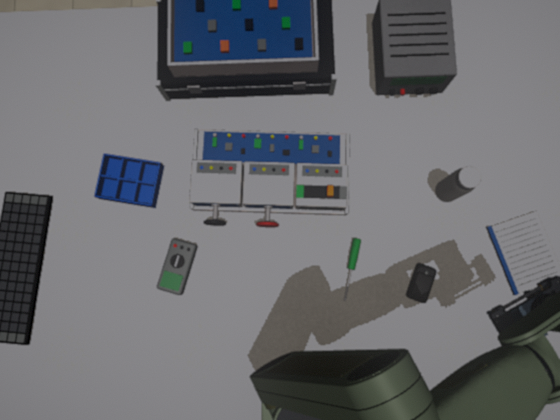

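```bash
cat > h.py <<'E'
import numpy as np,cv2
class C:
    def __init__(s,f):
        z=np.load(f);s.p,s.d,s.K,s.R,s.t=z['p'],z['d'],z['mtx'],z['R'],z['t']
    def atz(s,u,v,z):
        r=s.R.T@np.linalg.solve(s.K,[u,v,1]);o=-s.R.T@s.t
        return o+r*(z-o[2])/r[2]
    def dep(s,u,v):
        return s.R.T@(np.linalg.solve(s.K,[u,v,1])*s.d[int(round(v)),int(round(u))]-s.t)
    def cloud(s):
        v,u=np.indices(s.d.shape)
        X=np.stack([u,v,np.ones_like(u)],-1)@np.linalg.inv(s.K).T*s.d[...,None]
        return (X-s.t)@s.R
    def proj(s,X):
        q=s.K@(s.R@np.array(X)+s.t);return q[:2]/q[2]
E
python3 - <<'E'
from h import *
for n in ["top","scene"]:
    c=C(n+"0.npz");P=c.cloud();hsv=cv2.cvtColor(c.p,cv2.COLOR_RGB2HSV)
    H,S,V=[hsv[...,i].astype(int) for i in range(3)]
    for name,m in dict(red=((H<5)|(H>174))&(S>150)&(V>80),orange=(H>7)&(H<20)&(S>150)&(V>120),green=(H>45)&(H<85)&(S>80)).items():
        k,l,st,ce=cv2.connectedComponentsWithStats(m.astype(np.uint8))
        for i in range(1,k):
            if st[i,4]>15:
                q=P[(l==i)&(c.d>0)];print(n,name,st[i],ce[i].round(),np.median(q,0).round(1),q.min(0).round(),q.max(0).round())
E
```

```text
top red [401  89   4   5  19] [402.  91.] [ 869.5 -329.9   48.3] [ 863. -336.   44.] [ 877. -326.   56.]
top red [258 222  19   3  47] [266. 223.] [490.9  72.   97.5] [488.  46.  85.] [495.  95. 107.]
top orange [270   0   6   6  36] [272.   2.] [1074.2   35.8  193.9] [1063.   29.  189.] [1085.   43.  201.]
top orange [221  41   7  10  56] [224.  45.] [960.7 166.7 193.8] [945. 159. 186.] [971. 176. 201.]
top orange [328 186   5   9  45] [330. 190.] [ 571.6 -102.4  125.2] [ 561. -109.  118.] [584. -97. 134.]
top green [232   0   9  10  81] [236.   4.] [1073.8  133.8  192.9] [1063.  124.  175.] [1094.  146.  199.]
top green [282  17   8  12  93] [286.  22.] [1017.2    1.8  194. ] [1003.   -7.  183.] [1033.   12.  200.]
top green [183  42   9  12 102] [187.  47.] [956.3 266.8 192.9] [943. 256. 180.] [973. 278. 200.]
top green [212 137   5  10  42] [214. 142.] [741.3 221.   33.9] [728. 215.  25.] [757. 227.  40.]
top green [254 138   7  10  66] [257. 143.] [733.8  96.   34.7] [719.  87.  30.] [750. 105.  42.]
top green [299 140   4  10  39] [301. 144.] [725.  -31.1  35.2] [713. -35.  24.
[... 1080 characters left out ...]
247  10   7  41] [204. 250.] [727.7 -26.   35.8] [715. -35.  29.] [742. -19.  40.]
scene green [383 251  24  19 265] [395. 260.] [347.  349.8  35.8] [316. 316.  30.] [377. 381.  43.]
scene green [ 90 272  16  14 141] [ 98. 279.] [1020.2    8.9  193.9] [1003.  -16.  179.] [1036.   20.  199.]
scene green [222 275  12   9  73] [228. 279.] [736.6 100.5  34.9] [718.  88.  25.] [751. 109.  41.]
scene green [249 307  11   9  54] [254. 311.] [745.  225.1  36.1] [731. 218.  30.] [759. 231.  40.]
scene green [ 90 325  17  16 173] [ 98. 333.] [1080.1  141.   194.4] [1064.  125.  181.] [1095.  150.  199.]
scene green [173 335  17  17 179] [181. 343.] [960.4 272.  194.4] [942. 255. 181.] [976. 283. 200.]
```

```bash
python3 - <<'E'
from h import *
for n in ["top","scene"]:
    c=C(n+"0.npz");P=c.cloud()
    for lo,hi in [(88,102)]:
        m=(c.d>0)&(P[...,2]>lo)&(P[...,2]<hi)&(P[...,0]>450)&(P[...,0]<780)&(abs(P[...,1]-50)<280)&(c.p.min(-1)>110)
        q=P[m][:,:2].astype(np.float32);(ctr,sz,a)=cv2.minAreaRect(q);print(n,ctr,sz,a,len(q))
    u0,v0,w,h=(180,120,190,120) if n=="top" else (165,170,180,170)
    cv2.imwrite(f"pics/{n}0z.png",cv2.resize(c.p[v0:v0+h,u0:u0+w,::-1],None,fx=4 if n=="top" else 3.3,fy=4 if n=="top" else 3.3,interpolation=cv2.INTER_CUBIC))
E
```

```text
top (603.3063354492188, 65.10006713867188) (432.0804748535156, 119.1180191040039) 86.39537048339844 4345
scene (576.9057006835938, 68.18344116210938) (435.2061767578125, 176.97080993652344) 86.34039306640625 3770
```

View pics/top0z.png

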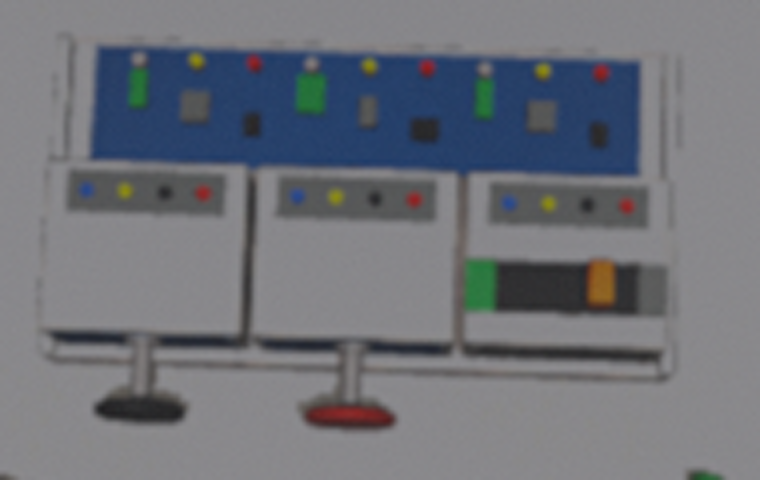

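View pics/scene0z.png

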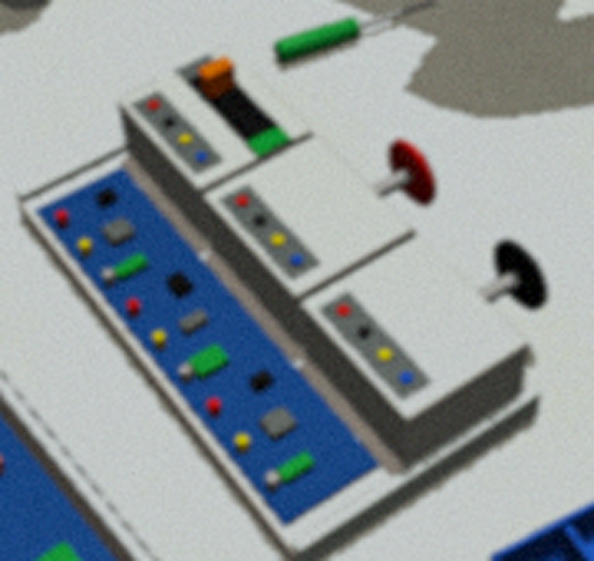

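```bash
python3 - <<'E'
from h import *
from workcell import readout,optics
from scipy.spatial.transform import Rotation as Ro
s=readout.state()
R=Ro.from_euler('xyz',s['ee_rot'],degrees=True).as_matrix();print(R.round(3))
y=R[:,1];print("tool y ang",np.degrees(np.arctan2(y[1],y[0])))
w=optics.camera_params("wrist");print("cam in tool frame: R",(w['R']@R).round(3), "pos",(R.T@(-w['R'].T@w['t']-s['ee_pos'])).round(1),w['mtx'][0,0])
c=C("top0.npz");P=c.cloud()
for u,v in [(460,180),(450,185),(470,178)]: print(c.dep(u,v))
E
```

```text
[[-0.001  0.45  -0.893]
 [ 0.001 -0.893 -0.45 ]
 [-1.    -0.002 -0.   ]]
tool y ang -63.25571169861122
cam in tool frame: R [[ 0.001  1.     0.001]
 [-0.235 -0.001  0.972]
 [ 0.972 -0.001  0.235]] pos [-155.8   -0.2  -65.6] 318.12491402355874
[ 572.61466531 -422.5321587   202.29757388]
[ 572.83285651 -418.14608532  136.73695755]
[ 577.37983726 -448.71480979  199.9350444 ]
```

```bash
python3 -m creep '[{"translation":[1.4,3.5,0.8],"delta_rot":[0,0,-0.031]},{"translation":[1.4,3.5,0.8],"delta_rot":[0,0,-0.031]},{"translation":[1.4,3.5,0.8],"delta_rot":[0,0,-0.031]},{"translation":[1.4,3.5,0.8],"delta_rot":[0,0,-0.031]},{"translation":[1.4,3.5,0],"delta_rot":[0,0,-0.031]}]' 0
python3 -m creep '[{"translation":[1.4,3.5,0],"delta_rot":[0,0,-0.031]},{"translation":[1.4,3.5,0],"delta_rot":[0,0,-0.031]},{"translation":[1.4,3.5,0],"delta_rot":[0,0,-0.031]},{"translation":[1.4,3.5,0],"delta_rot":[0,0,-0.031]},{"translation":[1.4,3.5,0],"delta_rot":[0,0,-0.031]}]'
python3 -m creep '[{"translation":[1.4,3.5,0],"delta_rot":[0,0,-0.031]},{"translation":[1.4,3.5,0],"delta_rot":[0,0,-0.031]},{"translation":[1.4,3.5,0],"delta_rot":[0,0,-0.031]},{"translation":[1.4,3.5,0],"delta_rot":[0,0,-0.031]},{"translation":[1.4,3.5,0],"delta_rot":[0,0,-0.031]}]'
python3 -m creep '[{"translation":[1.4,3.5,0],"delta_rot":[0,0,-0.031]},{"translation":[1.4,3.5,0],"delta_rot":[0,0,-0.033]},{"translation":[0,0,0],"delta_rot":[0,0,0]},{"translation":[0,0,0],"delta_rot":[0,0,0]}]'
cat > look.py <<'E'
import sys,numpy as np,cv2
from workcell import readout,optics
from scipy.spatial.transform import Rotation as Ro
n,f=sys.argv[1:3]
s=readout.state();w=optics.camera_params(n);p,d=optics.grab_frame(n)
np.savez(f+".npz",p=p,d=d,**w);cv2.imwrite(f"pics/{f}.png",p[:,:,::-1])
R=Ro.from_euler('xyz',s['ee_rot'],degrees=True).as_matrix()
print(s['time_s'],s['ee_pos'].round(1),s['force'].round(1),s['gripper_width'],'tool x',R[:,0].round(4),'y ang',np.degrees(np.arctan2(R[1,1],R[0,1])).round(2),s['qpos'].round(0))
E
python3 look.py wrist w1
```

```text
time_s: 0.52
ee_pos: [329.4, -337.3, 261.1]
ee_rot: [119.1, 89.9, -43.2]
force: [-0.0, 0.5, -0.3]
gripper_width: 60.8
time_s: 0.93
ee_pos: [398.8, -161.6, 259.8]
ee_rot: [-23.8, 90.0, 165.0]
force: [0.9, -0.4, -1.0]
gripper_width: 45.5
time_s: 1.35
ee_pos: [468.8, 13.4, 259.8]
ee_rot: [32.4, 90.0, -147.6]
force: [0.6, 0.0, -0.1]
gripper_width: 45.8
time_s: 1.68
ee_pos: [496.8, 83.0, 259.2]
ee_rot: [21.8, 89.9, -161.5]
force: [-0.5, 0.3, -0.5]
gripper_width: 45.4
1.6833 [496.8  83.  259.2] [-0.5  0.3 -0.5] 45.44247824256388 tool x [-1.6e-03 -5.0e-04 -1.0e+00] y ang -93.35 [  8.  11.  95.  -0.  74. 102.]
```

View pics/w1.png

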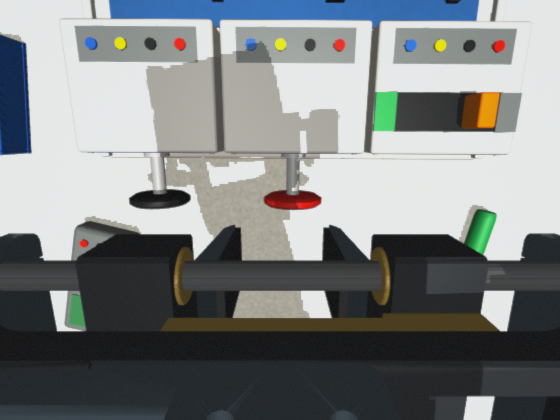

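```bash
python3 - <<'E'
from h import *
c=C("w1.npz")
for nm,u,v,z in [("lampFL",77,152,95),("FLpow",222,152,95),("FRpow",368,153,95),("FRrange",512,154,95),("BLlamp",63,20,95),("BRrange",530,23,95),("headtop",293,193,102),("headL",264,201,70),("headR",322,201,70),("stemL1",287,165,70),("stemR1",300,165,70)]:
    print(nm,c.atz(u,v,z).round(1),c.dep(u,v).round(1))
P=c.cloud();hsv=cv2.cvtColor(c.p,cv2.COLOR_RGB2HSV)
H,S,V=[hsv[...,i].astype(int) for i in range(3)]
for name,m in dict(red=((H<5)|(H>174))&(S>150)&(V>80),orange=(H>7)&(H<20)&(S>150)&(V>120),green=(H>45)&(H<85)&(S>80)).items():
        k,l,st,ce=cv2.connectedComponentsWithStats(m.astype(np.uint8))
        for i in range(1,k):
            if st[i,4]>150:
                q=P[(l==i)&(c.d>0)];print(name,st[i],np.median(q,0).round(1),np.percentile(q,2,axis=0).round(1),np.percentile(q,98,axis=0).round(1))
# box tops
for lo,hi in [((77,20),(210,150)),((225,20),(365,150)),((375,20),(530,150))]:
    s=P[lo[1]-10:hi[1]+15,lo[0]-12:hi[0]+6].reshape(-1,3);s=s[abs(s[:,2]-95)<4];print(cv2.minAreaRect(s[:,:2].astype(np.float32)),np.median(s[:,2]))
cv2.imwrite("pics/w1z.png",cv2.resize(c.p[70:220,210:540,::-1],None,fx=2.4,fy=2.4,interpolation=cv2.INTER_CUBIC))
E
```

```text
lampFL [558.2 282.3  95. ] [ 5.569e+02  3.427e+02 -3.000e-01]
FLpow [549.6 139.2  95. ] [546.8 152.3  24.8]
FRpow [540.  -5.  95.] [535.1 -23.5  24.9]
FRrange [ 530.6 -147.4   95. ] [ 520.9 -216.2   -2. ]
BLlamp [674.7 270.1  95. ] [674.9 270.4  94.5]
BRrange [ 647.3 -150.7   95. ] [ 647.5 -151.2   94.2]
headtop [505.6  71.3 102. ] [500.9  70.7  75.8]
headL [492.8 103.   70. ] [494.7 102.3  79.7]
headR [489.  39.  70.] [473.8  30.6  -1.1]
stemL1 [530.7  75.4  70. ] [531.1  75.4  73.8]
stemR1 [529.9  61.4  70. ] [523.2  57.7  -1. ]
red [265 192  55  17 711] [496.3  72.6  94.2] [489.4  45.2  73.2] [500.7  98.9 101.2]
orange [477  92  23  36 594] [ 572.5 -101.5  124.7] [ 558.7 -128.    95.1] [586.9 -93.2 126.3]
green [373  92  25  39 862] [579.  -21.2  95.4] [561.6 -31.6  93.9] [595.7 -10.8  97. ]
green [464 210  33  46 883] [ 428.7 -169.1   22.4] [ 401.5 -184.7   11.4] [484.7 -80.4 151. ]
green [ 69 294  17  33 409] [351.1 365.1  34.3] [330.3 129.1  32.8] [525.9 377.2 346.6]
((613.6193237304688, 210.013427734375), (139.44656372070312, 119.74861145019531), 85.98249816894531) 94.13975776707827
((604.29931640625, 66.37774658203125), (156.92373657226562, 119.79792785644531), 86.1479721069336) 94.06397251645933
((595.1136474609375, -73.46676635742188), (154.76988220214844, 119.76695251464844), 86.24871063232422) 94.28980339532069
```

View pics/w1z.png

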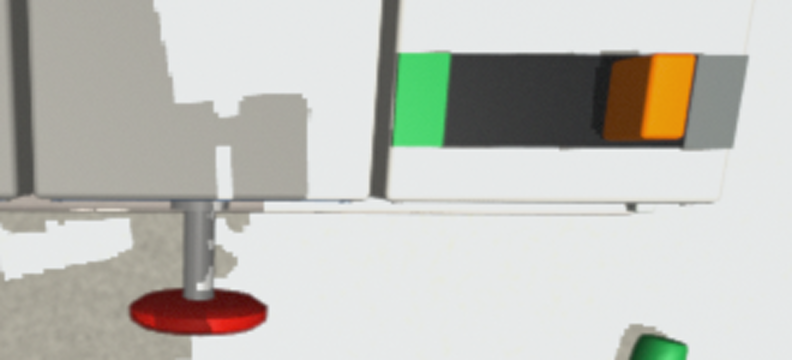

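```bash
python3 -m creep '[{"translation":[1.2,-0.7,-2.5],"delta_rot":[0,0,-0.007]},{"translation":[1.25,-0.7,-3.5],"delta_rot":[0,0,0]},{"translation":[0,0,-3.5],"delta_rot":[0,0,0]},{"translation":[0,0,-2.5],"delta_rot":[0,0,0]},{"translation":[0,0,0],"delta_rot":[0,0,0]}]' 0
python3 -m creep '[{"translation":[0,0,0],"delta_rot":[0,0,0]}]'
python3 look.py wrist w2
```

```text
time_s: 2.15
ee_pos: [516.9, 65.3, 135.0]
ee_rot: [12.1, 89.3, -172.0]
force: [-0.5, 0.1, -0.8]
gripper_width: 45.6
time_s: 2.23
ee_pos: [520.3, 66.2, 139.5]
ee_rot: [16.2, 89.8, -167.8]
force: [0.8, 0.1, 1.3]
gripper_width: 45.5
2.2333 [520.3  66.2 139.5] [0.8 0.1 1.3] 45.502896163842976 tool x [-2.8e-03 -6.0e-04 -1.0e+00] y ang -94.06 [  6.  18. 104.  -0.  58. 100.]
```

View pics/w2.png

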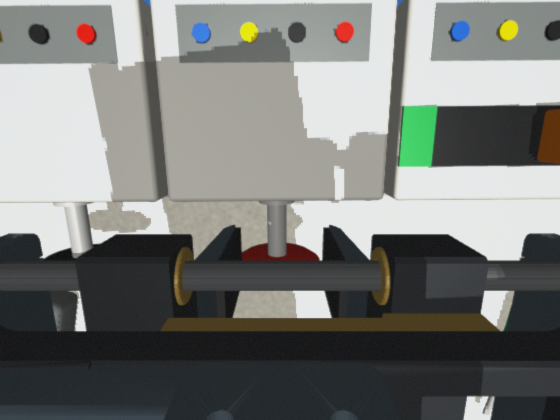

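```bash
python3 -m creep '[{"translation":[0,0,0],"delta_rot":[0,0,0]}]'
python3 look.py wrist w3; python3 - <<'E'
from h import *
c=C("w3.npz")
for X in [(545,67,70),(530,68.5,70),(505,70,70),(500,70,102)]: print(X,c.proj(X).round(1))
cv2.imwrite("pics/w3z.png",cv2.resize(c.p[180:320,180:380,::-1],None,fx=4,fy=4,interpolation=cv2.INTER_CUBIC))
E
```

```text
time_s: 2.37
ee_pos: [522.6, 67.1, 142.1]
ee_rot: [-172.3, 89.8, 3.7]
force: [-0.0, -0.4, 0.9]
gripper_width: 46.0
2.3667 [522.6  67.1 142.1] [-0.  -0.4  0.9] 46.00191111998179 tool x [ 4.1e-03  3.0e-04 -1.0e+00] y ang -94.01 [  6.  18. 103.  -0.  58. 100.]
(545, 67, 70) [280.  196.8]
(530, 68.5, 70) [279.5 216.9]
(505, 70, 70) [279.9 248.9]
(500, 70, 102) [280.1 272.5]
```

View pics/w3z.png

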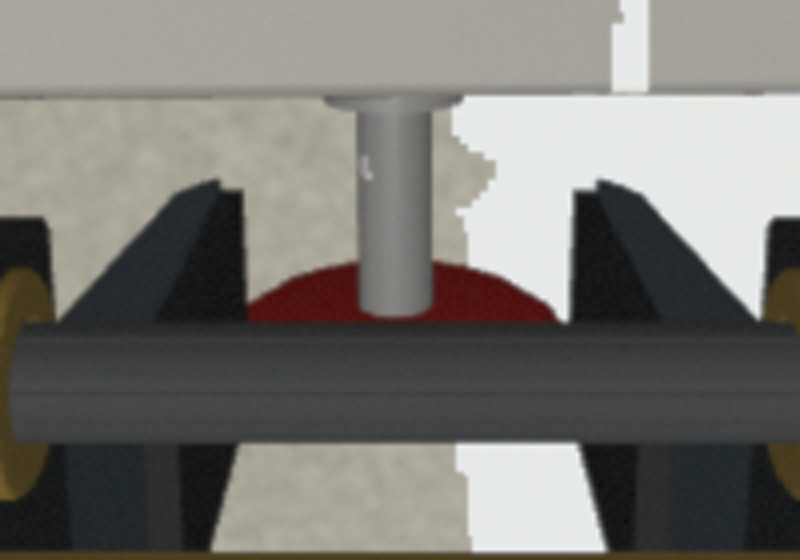

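```bash
python3 -m creep '[{"translation":[-0.1,0.15,-2.5],"delta_rot":[0,0,0.003]},{"translation":[0,0,-2.5],"delta_rot":[0,0,0]},{"translation":[0,0,-1.6],"delta_rot":[0,0,0]},{"translation":[0,0,-0.8],"delta_rot":[0,0,0]},{"translation":[0,0,0],"delta_rot":[0,0,0]}]' -0.5 10
python3 -m creep '[{"translation":[0,0,0],"delta_rot":[0,0,0]},{"translation":[0,0,0],"delta_rot":[0,0,0]}]'
python3 look.py wrist w4
```

```text
time_s: 2.83
ee_pos: [520.0, 69.0, 65.7]
ee_rot: [15.7, 89.9, -168.1]
force: [-0.5, -0.9, -0.6]
gripper_width: 22.6
time_s: 3.0
ee_pos: [521.6, 69.1, 67.5]
ee_rot: [-171.7, 89.8, 4.5]
force: [-0.4, 0.4, -0.3]
gripper_width: 22.2
3.0 [521.6  69.1  67.5] [-0.4  0.4 -0.3] 22.244946255549284 tool x [ 3.3e-03  3.0e-04 -1.0e+00] y ang -93.79 [  6.  23. 109.  -0.  48. 100.]
```

View pics/w4.png

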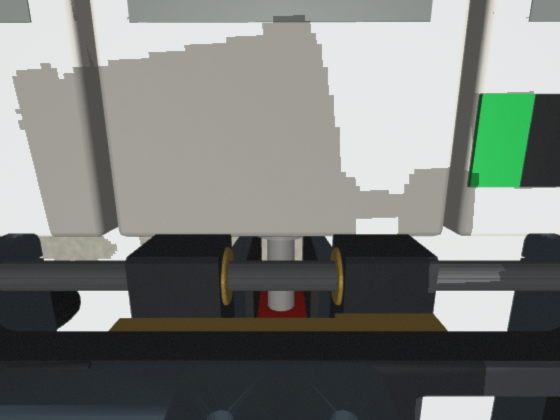

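```bash
python3 -m creep '[{"translation":[-0.5,0.03,0],"delta_rot":[0,0,0]},{"translation":[-0.4,0.03,0],"delta_rot":[0,0,0]},{"translation":[-0.4,0.03,0],"delta_rot":[0,0,0]},{"translation":[-0.4,0.03,0],"delta_rot":[0,0,0]}]'
python3 -m creep '[{"translation":[-0.4,0.03,0],"delta_rot":[0,0,0]},{"translation":[-0.4,0.03,0],"delta_rot":[0,0,0]}]'
python3 -m creep '[{"translation":[-0.4,0.03,0],"delta_rot":[0,0,0]},{"translation":[0,0,0],"delta_rot":[0,0,0]}]'
python3 look.py wrist w5; python3 look.py top t5
```

```text
time_s: 3.38
ee_pos: [507.9, 70.1, 67.5]
ee_rot: [-177.0, 89.3, -0.8]
force: [7.8, -2.3, -3.6]
gripper_width: 23.1
time_s: 3.55
ee_pos: [495.9, 70.8, 66.8]
ee_rot: [-173.9, 89.9, 2.3]
force: [-0.6, -0.8, 0.4]
gripper_width: 22.8
time_s: 3.72
ee_pos: [489.4, 71.1, 65.9]
ee_rot: [8.3, 89.9, -175.5]
force: [-0.6, 0.7, 0.4]
gripper_width: 23.1
3.7167 [489.4  71.1  65.9] [-0.6  0.7  0.4] 23.10777076445445 tool x [-2.3e-03 -2.0e-04 -1.0e+00] y ang -93.79 [  7.  21. 113.   0.  47. 101.]
3.7667 [490.1  71.1  65.9] [-1.1  0.   0.1] 22.888925602938105 tool x [-1.4e-03 -1.0e-04 -1.0e+00] y ang -93.78 [  7.  21. 113.   0.  47. 101.]
```

View pics/w5.png

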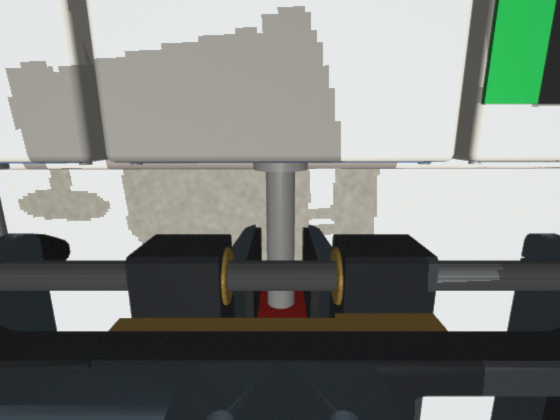

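```bash
python3 -m creep '[{"translation":[0.8,-0.05,0],"delta_rot":[0,0,0]},{"translation":[0,0,2.5],"delta_rot":[0,0,0]},{"translation":[0,0,3.5],"delta_rot":[0,0,0]},{"translation":[0,0,3.5],"delta_rot":[0,0,0]},{"translation":[0,0,3.0],"delta_rot":[0,0,0]}]' -0.25
python3 -m creep '[{"translation":[0,-3,0],"delta_rot":[0,0,0]},{"translation":[0,-3,0],"delta_rot":[0,0,0]},{"translation":[0,0,0],"delta_rot":[0,0,0]},{"translation":[0,0,0],"delta_rot":[0,0,0]}]'
python3 look.py wrist w6
python3 - <<'E'
from h import *
c=C("w6.npz")
P=c.cloud();hsv=cv2.cvtColor(c.p,cv2.COLOR_RGB2HSV)
H,S,V=[hsv[...,i].astype(int) for i in range(3)]
for name,m in dict(red=((H<5)|(H>174))&(S>150)&(V>80),orange=(H>7)&(H<20)&(S>150)&(V>120),green=(H>45)&(H<85)&(S>80)).items():
        k,l,st,ce=cv2.connectedComponentsWithStats(m.astype(np.uint8))
        for i in range(1,k):
            if st[i,4]>150:
                q=P[(l==i)&(c.d>0)];print(name,st[i],np.median(q,0).round(1),np.percentile(q,2,axis=0).round(1),np.percentile(q,98,axis=0).round(1))
E
```

```text
time_s: 4.23
ee_pos: [500.2, 70.6, 193.1]
ee_rot: [-173.7, 89.9, 2.5]
force: [0.4, -0.1, -0.6]
gripper_width: 34.1
time_s: 4.57
ee_pos: [499.8, 9.6, 191.1]
ee_rot: [-157.8, 90.0, 18.2]
force: [0.6, 0.6, -1.0]
gripper_width: 34.2
4.5667 [499.8   9.6 191.1] [ 0.6  0.6 -1. ] 34.21948680491875 tool x [ 4.e-04  1.e-04 -1.e+00] y ang -93.94 [ -0.  13. 103.   0.  64.  94.]
red [449  21  15  16 180] [ 630.  -122.7   97. ] [ 625.5 -127.7   95.4] [ 634.4 -118.4   98.3]
red [244  23  14  15 168] [639.4  22.4  96.9] [634.9  18.   95.4] [643.9  26.8  98.5]
red [ 38  24  16  15 185] [648.8 167.6  97.1] [644.4 163.1  95.2] [653.4 172.   98.5]
orange [426  89  28  46 534] [ 572.8 -104.4  124.6] [ 558.8 -114.6  112.1] [587.5 -93.1 126.1]
green [ 302   90   28   49 1327] [579.4 -21.   95.5] [562.  -30.9  94. ] [595.9 -11.   96.9]
green [442 228  28  31 547] [ 443.1 -173.6   22.5] [ 427.3 -186.    10.8] [534.9 -34.5 272.8]
```

View pics/w6.png

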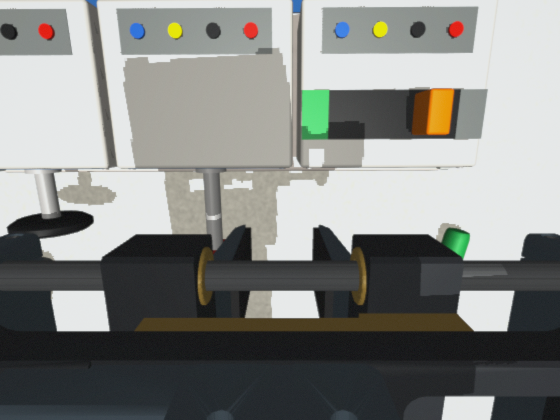

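```bash
python3 look.py top t6; python3 - <<'E'
from h import *
c=C("t6.npz");P=c.cloud()
hsv=cv2.cvtColor(c.p,cv2.COLOR_RGB2HSV);H,S,V=[hsv[...,i].astype(int) for i in range(3)]
m=((H<5)|(H>174))&(S>150)&(V>80)&(np.indices(H.shape)[0]>205)&(c.d>0)
print(P[m].min(0),P[m].max(0),m.sum())
cv2.imwrite("pics/t6z.png",cv2.resize(c.p[140:260,180:370,::-1],None,fx=4,fy=4,interpolation=cv2.INTER_CUBIC))
w=C("w6.npz");cv2.imwrite("pics/w6z.png",cv2.resize(w.p[70:190,290:490,::-1],None,fx=4,fy=4,interpolation=cv2.INTER_CUBIC))
E
```

```text
4.6167 [499.6  10.4 190.9] [ 0.3 -0.1 -0.6] 34.500607038390825 tool x [-1.e-04  4.e-04 -1.e+00] y ang -93.88 [ -0.  13. 103.   0.  64.  94.]
[441.03766593  64.83034532  31.2866262 ] [461.20935781 338.35385979 103.38663137] 7
```

View pics/t6z.png

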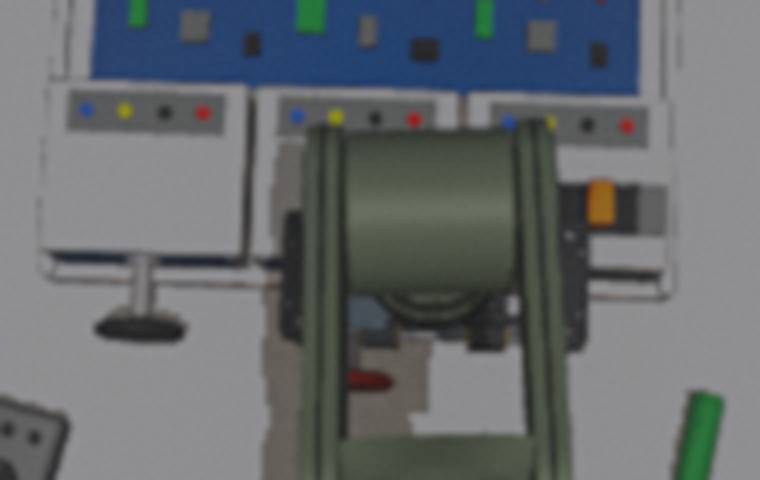

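View pics/w6z.png

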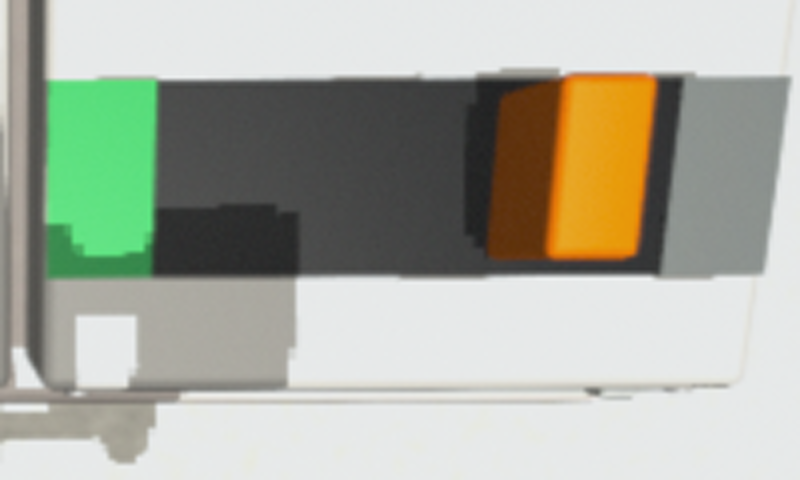

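```bash
python3 - <<'E'
from h import *
w=C("w6.npz")
A=lambda x,y,z:w.atz(290+(x-1.5)/4,70+(y-1.5)/4,z)
pts=[A(*q,126) for q in [(563,77),(655,77),(637,256),(547,256)]];print(np.round(pts,1),np.mean(pts,0))
g=[A(*q,95.5) for q in [(47,80),(157,80),(152,275),(47,275),(682,77),(788,77),(764,273),(660,273)]];print(np.round(g,1))
c=np.mean(g,0);print("track",c)
print(c+np.array([.066,.998,0])*35)
E
```

```text
[[ 587.9  -93.6  126. ]
 [ 586.9 -108.6  126. ]
 [ 558.5 -107.1  126. ]
 [ 559.6  -92.   126. ]] [ 573.21627532 -100.32147271  126.        ]
[[ 597.2  -11.6   95.5]
 [ 595.8  -32.    95.5]
 [ 560.6  -29.8   95.5]
 [ 562.    -9.6   95.5]
 [ 589.5 -129.3   95.5]
 [ 588.1 -148.9   95.5]
 [ 552.7 -147.2   95.5]
 [ 554.1 -127.2   95.5]]
track [575.01121067 -79.44701666  95.5       ]
[577.32121067 -44.51701666  95.5       ]
```

```bash
python3 -m creep '[{"translation":[1.85,-2.75,0],"delta_rot":[0,0,0]},{"translation":[1.85,-2.75,0],"delta_rot":[0,0,0]},{"translation":[1.85,-2.75,0],"delta_rot":[0,0,0]},{"translation":[1.8,-2.75,0],"delta_rot":[0,0,0]},{"translation":[0,0,0],"delta_rot":[0,0,0]}]'
python3 -m creep '[{"translation":[0,0,-1.5],"delta_rot":[0,0,0]},{"translation":[0,0,0],"delta_rot":[0,0,0]},{"translation":[0,0,0],"delta_rot":[0,0,0]}]'
python3 look.py wrist w7
```

```text
time_s: 5.08
ee_pos: [576.3, -102.7, 190.3]
ee_rot: [141.0, 89.8, -42.9]
force: [0.1, -1.0, 0.2]
gripper_width: 33.9
time_s: 5.33
ee_pos: [572.1, -98.2, 174.9]
ee_rot: [-11.9, 89.8, 164.4]
force: [-0.0, -0.2, -0.0]
gripper_width: 34.2
5.3333 [572.1 -98.2 174.9] [-0.  -0.2 -0. ] 34.18700400440409 tool x [-3.e-03  8.e-04 -1.e+00] y ang -93.73 [-11.  21.  93.   0.  66.  83.]
```

View pics/w7.png

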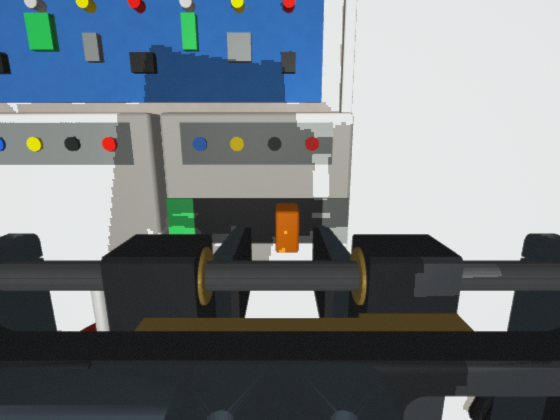

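```bash
python3 -m creep '[{"translation":[0.05,-0.15,-2],"delta_rot":[0,0,0]},{"translation":[0,0,-2],"delta_rot":[0,0,0]},{"translation":[0,0,-1.4],"delta_rot":[0,0,0]},{"translation":[0,0,-0.5],"delta_rot":[0,0,0]},{"translation":[0,0,0],"delta_rot":[0,0,0]}]'
python3 -m creep '[{"translation":[0,0,0],"delta_rot":[0,0,0]},{"translation":[0,0,0],"delta_rot":[0,0,0]}]' -0.52 
python3 look.py wrist w8
```

```text
time_s: 5.8
ee_pos: [572.7, -100.1, 116.4]
ee_rot: [-7.3, 89.9, 168.9]
force: [-0.6, -0.5, -0.4]
gripper_width: 34.0
time_s: 5.97
ee_pos: [574.2, -100.8, 118.4]
ee_rot: [170.9, 89.9, -12.9]
force: [-0.2, 0.1, -0.0]
gripper_width: 24.2
5.9667 [ 574.2 -100.8  118.4] [-0.2  0.1 -0. ] 24.177767050561556 tool x [ 2.5e-03 -6.0e-04 -1.0e+00] y ang -93.77 [-11.  24.  98.  -0.  58.  83.]
```

View pics/w8.png

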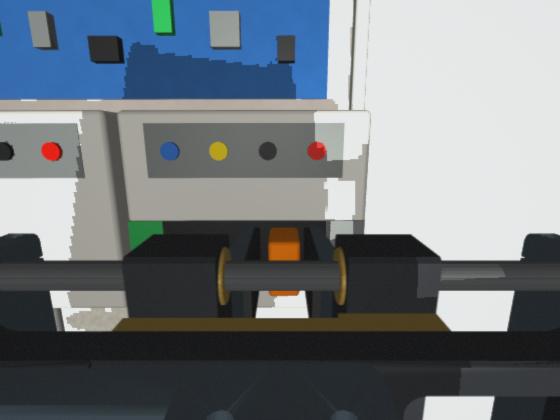

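```bash
python3 -m creep '[{"translation":[0.05,0.8,0],"delta_rot":[0,0,0]},{"translation":[0.07,1.1,0],"delta_rot":[0,0,0]},{"translation":[0.07,1.1,0],"delta_rot":[0,0,0]},{"translation":[0.07,1.1,0],"delta_rot":[0,0,0]},{"translation":[0.06,0.9,0],"delta_rot":[0,0,0]}]'
python3 -m creep '[{"translation":[0.04,0.5,0],"delta_rot":[0,0,0]},{"translation":[0.02,0.4,0],"delta_rot":[0,0,0]}]'
python3 -m creep '[{"translation":[0.02,0.3,0],"delta_rot":[0,0,0]},{"translation":[0,0.2,0],"delta_rot":[0,0,0]}]'
python3 -m creep '[{"translation":[0.0,0.2,0],"delta_rot":[0,0,0]},{"translation":[0,0,0],"delta_rot":[0,0,0]}]'
python3 look.py wrist w9
```

```text
time_s: 6.43
ee_pos: [577.0, -49.5, 117.4]
ee_rot: [168.9, 89.9, -14.9]
force: [0.8, -2.7, 2.0]
gripper_width: 21.8
time_s: 6.6
ee_pos: [577.2, -41.9, 117.0]
ee_rot: [95.6, 89.8, -88.1]
force: [-0.2, -13.6, 0.7]
gripper_width: 21.9
time_s: 6.77
ee_pos: [577.2, -41.4, 117.0]
ee_rot: [92.1, 89.4, -91.5]
force: [0.4, -20.7, 1.5]
gripper_width: 22.6
time_s: 6.93
ee_pos: [577.3, -40.1, 117.0]
ee_rot: [93.4, 89.4, -90.3]
force: [0.6, -20.3, 1.3]
gripper_width: 25.3
6.9333 [577.3 -40.1 117. ] [  0.6 -20.3   1.3] 25.297160650824093 tool x [-0.     -0.0107 -0.9999] y ang -93.62 [-5. 24. 98. -1. 58. 89.]
```

View pics/w9.png

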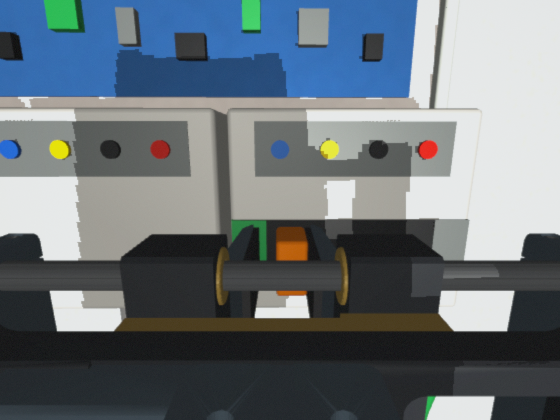

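```bash
python3 -m creep '[{"translation":[0,-0.4,0],"delta_rot":[0,0,0]},{"translation":[0,-0.3,0],"delta_rot":[0,0,0]},{"translation":[0,0,0],"delta_rot":[0,0,0]},{"translation":[0,0,0],"delta_rot":[0,0,0]}]' -0.2
python3 look.py wrist w10
```

```text
time_s: 7.32
ee_pos: [576.8, -41.2, 116.6]
ee_rot: [-37.4, 89.9, 138.8]
force: [0.0, 0.7, -0.9]
gripper_width: 36.6
7.3167 [576.8 -41.2 116.6] [ 0.   0.7 -0.9] 36.555657114969605 tool x [-0.0012  0.0011 -1.    ] y ang -93.81 [-5. 24. 98.  0. 58. 89.]
```

View pics/w10.png

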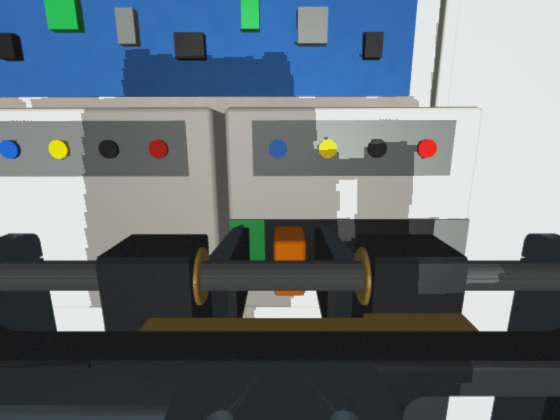

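```bash
python3 -m creep '[{"translation":[0,0,2],"delta_rot":[0,0,0]},{"translation":[0,0,3.5],"delta_rot":[0,0,0]},{"translation":[0,0,3.5],"delta_rot":[0,0,0]},{"translation":[-2.5,2.0,1],"delta_rot":[0,0,0]},{"translation":[-2.5,2.0,1],"delta_rot":[0,0,0]}]'
python3 -m creep '[{"translation":[-2.5,2.0,0],"delta_rot":[0,0,0]},{"translation":[-2.5,2.0,0],"delta_rot":[0,0,0]},{"translation":[-2.5,2.0,0],"delta_rot":[0,0,0]},{"translation":[-2.6,1.6,0],"delta_rot":[0,0,0]},{"translation":[0,0,0],"delta_rot":[0,0,0]}]' -1 10
python3 -m creep '[{"translation":[0,0,0],"delta_rot":[0,0,0]},{"translation":[0,0,0],"delta_rot":[0,0,0]}]'
python3 look.py wrist w11
python3 - <<'E'
from h import *
c=C("w11.npz")
P=c.cloud();hsv=cv2.cvtColor(c.p,cv2.COLOR_RGB2HSV)
H,S,V=[hsv[...,i].astype(int) for i in range(3)]
for name,m in dict(red=((H<5)|(H>174))&(S>150)&(V>80),orange=(H>7)&(H<20)&(S>150)&(V>120),green=(H>45)&(H<85)&(S>80)).items():
        k,l,st,ce=cv2.connectedComponentsWithStats(m.astype(np.uint8))
        for i in range(1,k):
            if st[i,4]>100:
                q=P[(l==i)&(c.d>0)];print(name,st[i],np.median(q,0).round(1),np.percentile(q,2,axis=0).round(1),np.percentile(q,98,axis=0).round(1))
E
```

```text
time_s: 7.78
ee_pos: [528.2, -1.3, 228.8]
ee_rot: [-166.6, 89.8, 9.5]
force: [-0.8, 0.8, -0.4]
gripper_width: 36.7
time_s: 8.2
ee_pos: [421.2, 76.5, 226.8]
ee_rot: [-15.6, 89.8, 160.8]
force: [-0.4, 0.3, -0.4]
gripper_width: 6.1
time_s: 8.37
ee_pos: [426.8, 74.4, 227.2]
ee_rot: [-173.2, 89.9, 3.0]
force: [0.3, 0.0, -0.2]
gripper_width: 0.5
8.3667 [426.8  74.4 227.2] [ 0.3  0.  -0.2] 0.4934027293105396 tool x [ 1.2e-03  1.0e-04 -1.0e+00] y ang -93.75 [  8.   5. 107.  -0.  68. 102.]
red [249 160  63  15 807] [465.1  73.8  95.1] [458.8  46.8  72.4] [470.5 100.6 101.2]
orange [420   0  25  29 562] [570.9 -44.8 124.7] [562.2 -62.7 100.6] [580.  -36.5 126.3]
green [ 373    0   29   44 1136] [576.9 -21.   95.4] [561.1 -31.4  93.8] [591.8 -10.7  96.9]
green [ 468  157   46   77 1841] [ 411.9 -165.4   22.1] [ 368.2 -183.2   10.8] [ 450.3 -150.6   25.6]
green [ 49 291  32   9 174] [325.5 338.3  34.2] [318.7 324.4  33. ] [330.1 359.   35.7]
```

View pics/w11.png

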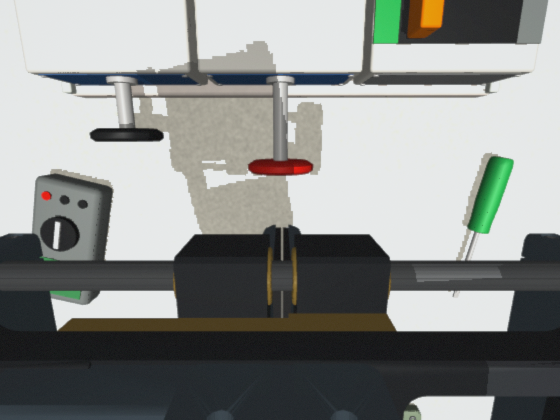

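```bash
python3 -m creep '[{"translation":[0,0,-3.5],"delta_rot":[0,0,0]},{"translation":[0,0,-4],"delta_rot":[0,0,0]},{"translation":[0,0,-4],"delta_rot":[0,0,0]},{"translation":[0,0,-3.2],"delta_rot":[0,0,0]},{"translation":[0,0,-1.6],"delta_rot":[0,0,0]}]'
python3 -m creep '[{"translation":[0,0,0],"delta_rot":[0,0,0]},{"translation":[0,0,0],"delta_rot":[0,0,0]},{"translation":[0,0,0],"delta_rot":[0,0,0]}]'
python3 look.py wrist w12
```

```text
time_s: 8.83
ee_pos: [424.7, 73.2, 60.2]
ee_rot: [12.8, 89.6, -171.0]
force: [0.7, 0.5, 0.6]
gripper_width: 0.8
time_s: 9.08
ee_pos: [428.0, 74.0, 64.9]
ee_rot: [-170.4, 89.9, 5.8]
force: [0.2, -0.6, -1.2]
gripper_width: 0.5
9.0833 [428.   74.   64.9] [ 0.2 -0.6 -1.2] 0.523888863528598 tool x [ 2.3e-03  2.0e-04 -1.0e+00] y ang -93.84 [  8.  16. 121.  -0.  43. 102.]
```

View pics/w12.png

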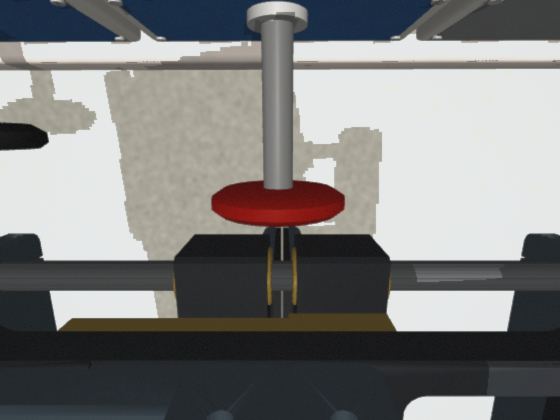

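```bash
python3 -m creep '[{"translation":[0.7,-0.05,0],"delta_rot":[0,0,0]},{"translation":[0.6,-0.04,0],"delta_rot":[0,0,0]},{"translation":[0.5,-0.03,0],"delta_rot":[0,0,0]},{"translation":[0.5,-0.03,0],"delta_rot":[0,0,0]}]'
python3 -m creep '[{"translation":[0.5,-0.03,0],"delta_rot":[0,0,0]},{"translation":[0.5,-0.03,0],"delta_rot":[0,0,0]},{"translation":[0.4,-0.03,0],"delta_rot":[0,0,0]}]'
python3 -m creep '[{"translation":[0.4,-0.03,0],"delta_rot":[0,0,0]},{"translation":[0.3,-0.02,0],"delta_rot":[0,0,0]}]'
python3 -m creep '[{"translation":[0,0,0],"delta_rot":[0,0,0]},{"translation":[0,0,0],"delta_rot":[0,0,0]}]'
python3 look.py wrist w13
```

```text
time_s: 9.47
ee_pos: [446.6, 72.7, 64.3]
ee_rot: [3.0, 89.6, 179.1]
force: [-10.4, 1.7, 7.4]
gripper_width: -0.0
time_s: 9.72
ee_pos: [464.7, 71.8, 64.6]
ee_rot: [-173.0, 89.9, 3.2]
force: [-0.2, 0.3, 0.6]
gripper_width: 0.5
time_s: 9.88
ee_pos: [470.2, 71.3, 64.2]
ee_rot: [0.2, 89.9, 176.4]
force: [-7.7, 1.7, 5.5]
gripper_width: 0.2
time_s: 10.05
ee_pos: [470.1, 71.2, 63.9]
ee_rot: [9.5, 90.0, -174.3]
force: [-2.4, 0.3, 1.2]
gripper_width: 0.5
10.05 [470.1  71.2  63.9] [-2.4  0.3  1.2] 0.48520904980674195 tool x [-6.e-04 -1.e-04 -1.e+00] y ang -93.8 [  7.  20. 115.   0.  45. 101.]
```

View pics/w13.png

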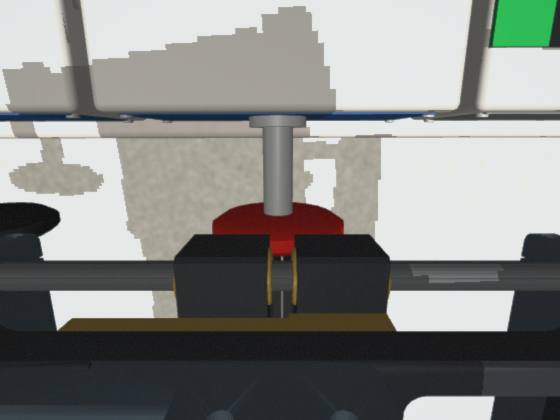

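```bash
python3 -m creep '[{"translation":[0.3,-0.02,0],"delta_rot":[0,0,0]},{"translation":[0.2,-0.02,0],"delta_rot":[0,0,0]},{"translation":[0,0,0],"delta_rot":[0,0,0]}]'
python3 -m creep '[{"translation":[-0.7,0.05,0],"delta_rot":[0,0,0]},{"translation":[-1.5,0.1,0],"delta_rot":[0,0,0]},{"translation":[-2.5,0.15,0],"delta_rot":[0,0,0]},{"translation":[-1,0.05,3],"delta_rot":[0,0,0]},{"translation":[0,0,4],"delta_rot":[0,0,0]}]'
python3 -m creep '[{"translation":[0,0,4],"delta_rot":[0,0,0]},{"translation":[0,0,4],"delta_rot":[0,0,0]},{"translation":[0,0,3],"delta_rot":[0,0,0]},{"translation":[0,0,0],"delta_rot":[0,0,0]},{"translation":[0,0,0],"delta_rot":[0,0,0]}]'
python3 look.py wrist w14;python3 look.py top t14;python3 look.py scene s14
python3 - <<'E'
from h import *
for f in ["w14","s14","scene0"]:
  c=C(f+".npz")
  P=c.cloud();hsv=cv2.cvtColor(c.p,cv2.COLOR_RGB2HSV)
  H,S,V=[hsv[...,i].astype(int) for i in range(3)]
  for name,m in dict(red=((H<5)|(H>174))&(S>150)&(V>80),orange=(H>7)&(H<20)&(S>150)&(V>120),green=(H>45)&(H<85)&(S>80),black=(V<30)).items():
        k,l,st,ce=cv2.connectedComponentsWithStats(m.astype(np.uint8))
        for i in range(1,k):
            q=P[(l==i)&(c.d>0)]
            if st[i,4]>25 and len(q) and 300<np.median(q[:,0])<700 and np.median(q[:,2])<150: print(f,name,st[i],np.median(q,0).round(1),np.percentile(q,2,axis=0).round(1),np.percentile(q,98,axis=0).round(1))
E
```

```text
time_s: 10.35
ee_pos: [469.9, 71.0, 63.5]
ee_rot: [3.4, 89.3, 179.5]
force: [-14.0, 3.7, 10.5]
gripper_width: 0.3
time_s: 10.77
ee_pos: [413.4, 73.7, 131.9]
ee_rot: [14.6, 89.4, -169.2]
force: [2.0, 0.4, 0.0]
gripper_width: 0.6
time_s: 11.18
ee_pos: [419.8, 74.4, 245.7]
ee_rot: [-171.4, 89.6, 4.8]
force: [0.4, -0.3, -0.1]
gripper_width: 0.3
11.1833 [419.8  74.4 245.7] [ 0.4 -0.3 -0.1] 0.33781432361166597 tool x [ 6.2e-03  5.0e-04 -1.0e+00] y ang -93.79 [  9.   4. 106.  -0.  70. 102.]
11.2333 [418.5  74.2 243.9] [-0.1 -0.2 -0.4] 0.40468921913420586 tool x [ 1.6e-03 -1.0e-04 -1.0e+00] y ang -93.8 [  9.   4. 106.  -0.  70. 102.]
11.2833 [417.8  74.1 242.9] [ 0.2 -0.7  0.2] 0.30369899105637355 tool x [-1.2e-03 -4.0e-04 -1.0e+00] y ang -93.8 [  9.   4. 106.  -0.  70. 102.]
w14 red [250 122  61  12 650] [492.9  71.3  96.5] [487.6  44.6  82.3] [498.5  98.8 101.3]
w14 red [ 53 184   8   9  56] [444.9 336.1  34.9] [441.1 331.6  33.6] [449.5 340.3  36.5]
w14 orange [410   0  23  29 485] [571.3 -44.9 124.6] [562.1 -52.4 119.5] [580.4 -36.5 126.3]
w14 green [ 367    0   27   42 1028] [577.1 -21.
[... 2163 characters left out ...]
.6] [ 799.2 -843.7  186.1]
scene0 black [235 138  27  16 290] [ 328.2 -337.9   26. ] [ 288.  -374.5   10.1] [ 372.9 -313.5   36. ]
scene0 black [229 197  18  14 118] [575.7 -62.5  96.1] [563.5 -91.2  91.7] [588.7 -35.2  99.5]
scene0 black [316 244  13  19 126] [509.1 229.8  86.7] [504.6 201.1  57.7] [512.8 248.1 102.8]
scene0 black [371 266  13   6  45] [409.  341.8  41.4] [392.5 330.8  37.9] [420.3 349.8  44.3]
scene0 black [353 270  32  18  58] [456.4 348.7  21.9] [411.6 295.4  13.1] [467.9 367.4  28.7]
scene0 black [510 338  50  43 125] [311.5 747.9  19.9] [225.2 737.   15.7] [402.6 759.6  23.1]
scene0 black [495 380  14  13  28] [433.2 732.9  20.2] [411.6 730.   16.3] [458.5 736.4  24.4]
```

View pics/w14.png

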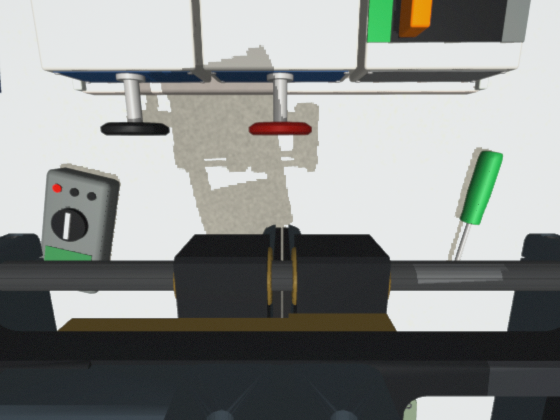

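View pics/s14.png

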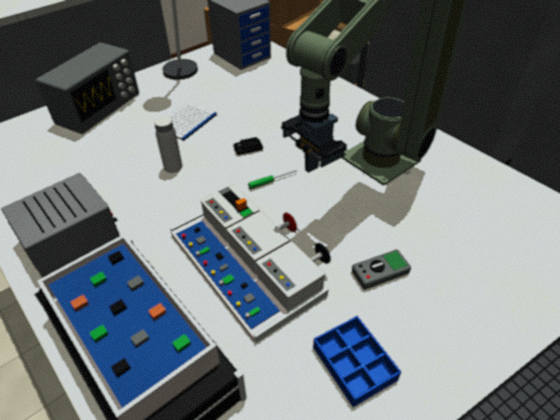

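```bash
python3 -m creep '[{"translation":[0,0,0],"delta_rot":[0,0,0]},{"translation":[0,0,0],"delta_rot":[0,0,0]},{"translation":[0,0,0],"delta_rot":[0,0,0]}]'
python3 look.py wrist w15;python3 look.py scene s15
python3 - <<'E'
from h import *
for f in ["w1","w11","w15"]:
  c=C(f+".npz");P=c.cloud();hsv=cv2.cvtColor(c.p,cv2.COLOR_RGB2HSV)
  H,S,V=[hsv[...,i].astype(int) for i in range(3)]
  X=P[...,0]*.9978-P[...,1]*.066; Y=P[...,0]*.066+P[...,1]*.9978   # trainer-aligned
  ok=(c.d>0)&(P[...,2]>82)&(P[...,2]<103)&(X<515)&(X>430)
  for y0 in (105,250):
    m=ok&(abs(Y-y0)<30); print(f,y0,np.percentile(X[m],[3,50,97]).round(1),m.sum())
for f in ["scene0","s15"]:
  c=C(f+".npz");cv2.imwrite(f"pics/{f}k.png",cv2.resize(c.p[170:280,190:350,::-1],None,fx=4.5,fy=4.5,interpolation=cv2.INTER_CUBIC))
E
```

```text
time_s: 11.58
ee_pos: [418.0, 74.2, 243.0]
ee_rot: [15.3, 89.9, -168.5]
force: [-0.1, -0.3, 0.3]
gripper_width: 0.5
11.5833 [418.   74.2 243. ] [-0.1 -0.3  0.3] 0.47549844562553917 tool x [-2.e-03 -4.e-04 -1.e+00] y ang -93.8 [  9.   4. 106.  -0.  70. 102.]
11.6333 [418.1  74.3 243.2] [-0.8 -0.   0.2] 0.08936448050835433 tool x [-1.5e-03 -4.0e-04 -1.0e+00] y ang -93.79 [  9.   4. 106.  -0.  70. 102.]
w1 105 [482.3 489.4 493.7] 663
w1 250 [482.4 489.3 493.6] 674
w11 105 [452.1 458.5 463.6] 826
w11 250 [481.9 487.1 493.1] 823
w15 105 [482.3 487.5 493. ] 730
w15 250 [481.6 487.  493.2] 773
```

View pics/s15k.png

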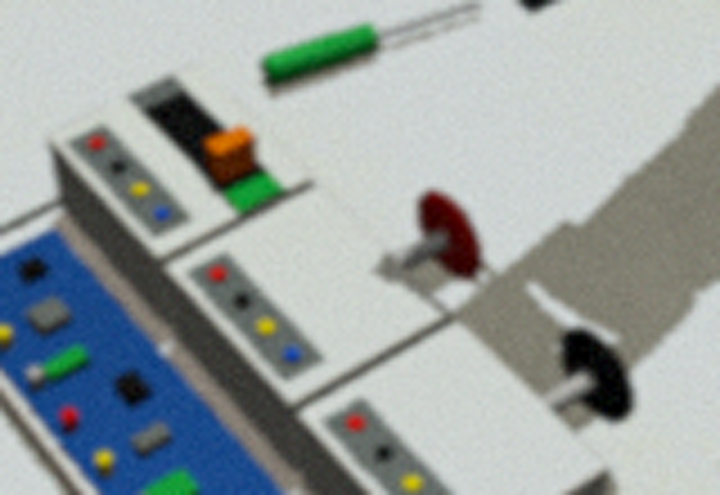

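View pics/scene0k.png

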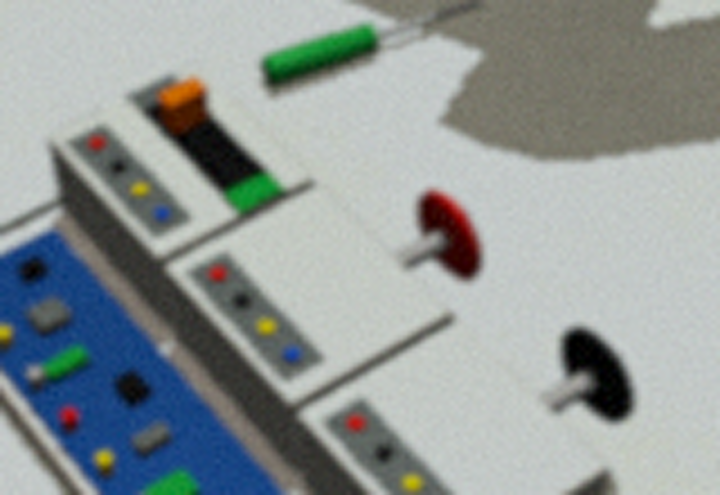

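Both knobs are in the same place as in the first picture, within about 1 mm of each other. The slider is at the green end and nothing else has moved, so I am handing in.

```bash
python3 -c "
from workcell import env;print(env.job_done())"
```

```text
the job is handed in; nothing more can be done
None
```

The range is changed and the job was handed in at about 11.7 s. I hooked the jaws behind the red knob's head and pulled until it snapped out. Then I pushed the orange slider to the green stop and pushed the red knob back in with the closed fingers.

- **Red knob out:** a wrist picture taken before the push-in put it 30 mm further out than the black knob, so it was in its outer detent.
- **Slider:** the pushing force rose to about 20 N at the stop. Its grip then measured y ≈ -44.5 mm, which matches the expected 35 mm to the left of the track's middle.
- **Red knob back in:** the force on it rose to about 14 N with no further travel. Its head is level with the black knob's to within about 1 mm.
- **Black knob and bystanders:** the black knob stayed in. The meter, screwdriver and mouse measured within about 1 mm of where they started. The flask and parts tray look unmoved in the scene picture, but I did not measure them.

No checks failed. One wrist reading had the red head about 2 mm nearer the robot than at the start. The black knob, which nothing touched, showed the same shift, so I put it down to camera-pose error.

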